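# Clear the fume extractor and pull its filter cassette

### The job

The filter cassette in the top of the fume extractor is due for a check, but two closed parts cases have been left lying over it: first put both of them on the standing stack of two matching cases, one on the other, squarely in line with the stack. Then squeeze the cassette's two side catches together, lift it straight up until the whole cassette is clear above the top of the extractor, and finish while still holding it there over its slot, pinched by the two catches, upright and still. Do not disturb the solder reel, the tip cleaner and the screwdriver.

Things in the scene. Friction and masses are not known exactly. Their poses are not given: they have to be found in the camera images.
- fume_unit: Bench fume extractor, fixed: white steel box with a grey flat top, 200 mm along its x, 300 mm along its y, 150 mm high. Origin: centre of the underside, on the bench; -x is its front with the intake grille, +x its back with the fan outlet, z up. The filter slot is in the top, 30 mm in front of the middle (x = -30 mm, y = 0).
- slot (a point): Point in the middle of the filter slot's mouth, level with the extractor's flat top; axes as fume_unit. The slot is 113 mm long along y and 46 mm wide along x, with a recess 133 x 59 mm, 5 mm deep, around it for the cassette's top plate.
- cassette: Filter cassette, about 0.31 kg: filter block 42 mm (x) x 110 mm (y) x 80 mm high, on it a top plate 57 x 131 x 5 mm, on that a grip: a fixed post (24 mm along x, 28 along y, 34 high) with a black spring catch on its +y and its -y side. Origin: centre of the block's underside, 65 mm above the bench when seated; axes then as the extractor's. Only the grip stands above the extractor's top.
- cassette_grip (a point): Point midway between the two catches, at the middle of their height: 101 mm above the cassette's origin, 16 mm above its top plate (flush with the extractor's top when seated); axes as cassette. Each catch is an upright tab 24 mm wide along x, 6 mm thick, 30 mm high. Their outer faces are 54 mm apart along y when out, 40 mm when fully squeezed.
- catch_left (a joint): Travel in m of the catch on the cassette's +y side: 0 out, 0.007 fully in against the post. It springs back; 2 N starts it, 9 N holds it fully in. When out, its bolt hooks under the slot's edge and the cassette cannot be lifted (2 mm of play); with both in by 6 mm or more it comes straight up freely. An 85 mm lift brings its underside level with the extractor's top.
- catch_right (a joint): The same for the catch on the cassette's -y side.
- case_a: Closed plastic parts case, grey bottom and white lid, snap-shut, flat top and bottom, rigid: 60 mm along its x, 92 mm along its y, 34 mm high, about 0.16 kg. Origin: centre of the underside; x and y lie along its sides, z up. At the start it lies on the extractor's top over the +y end of the cassette's top plate, beside the grip, its long side roughly along the extractor's y.
- case_b: Closed plastic parts case, grey bottom and white lid, snap-shut, flat top and bottom, rigid: 60 mm along its x, 92 mm along its y, 34 mm high, about 0.16 kg. Origin: centre of the underside; x and y lie along its sides, z up. The same at the -y end.
- case_1: Closed plastic parts case, grey bottom and white lid, snap-shut, flat top and bottom, rigid: 60 mm along its x, 92 mm along its y, 34 mm high, about 0.16 kg. Origin: centre of the underside; x and y lie along its sides, z up. It is the lower case of the standing stack, on the bench.
- case_2: Closed plastic parts case, grey bottom and white lid, snap-shut, flat top and bottom, rigid: 60 mm along its x, 92 mm along its y, 34 mm high, about 0.16 kg. Origin: centre of the underside; x and y lie along its sides, z up. It is the upper case of the standing stack, square on case_1; its top is 68 mm above the bench.
- solder_reel: White reel of solder standing flat on the bench, diameter 62 mm, 42 mm high. Origin: centre of the underside. Leave it alone.
- tip_cleaner: Round grey pot of brass wool for cleaning tips, diameter 76 mm, 55 mm high. Origin: centre of the underside. Leave it alone.
- screwdriver: Screwdriver lying on the bench, 200 mm long, 26 mm thick at the handle. Origin: middle of its length, underside; the blade points along its x. Leave it alone.
Not all that is in view belongs to the job. There is more than one size of the cassette; the one meant has the size given above.

How it is judged:
On the way, in this order (a step that is already met when the one before it is completed fails the run):
1. one of the two cases from the extractor stands squarely on the stack, let go (((horizontal distance between case_a and case_1 below 0.01 m and horizontal distance between each of case_a, case_1 and case_2 below 0.01 m and angle between the x axis of case_a and the x axis of case_1, either way round below 0.12 rad and angle between each of case_a, case_1, case_2's own z axis and vertical below 0.06 rad and height (world z) of case_a between 0.064 and 0.073 m and linear speed of case_a below 0.02 m/s and contact force between the fingers and case_a below 0.1 N and height (world z) of case_2 above 0.03 m) or (horizontal distance between case_b and case_1 below 0.01 m and horizontal distance between each of case_b, case_1 and case_2 below 0.01 m and angle between the x axis of case_b and the x axis of case_1, either way round below 0.12 rad and angle between each of case_b, case_1, case_2's own z axis and vertical below 0.06 rad and height (world z) of case_b between 0.064 and 0.073 m and linear speed of case_b below 0.02 m/s and contact force between the fingers and case_b below 0.1 N and height (world z) of case_2 above 0.03 m))), for 0.2 s.
2. the other stands squarely on that one, let go (((horizontal distance between each of case_a, case_b and case_1 below 0.01 m and horizontal distance between each of case_a, case_b and case_2 below 0.01 m and angle between the x axis of each of case_a, case_b and the x axis of case_1, either way round below 0.12 rad and angle between each of case_a, case_b's own z axis and vertical below 0.06 rad and height (world z) of case_a between 0.064 and 0.073 m and height (world z) of case_b between 0.098 and 0.107 m) or (horizontal distance between each of case_b, case_a and case_1 below 0.01 m and horizontal distance between each of case_b, case_a and case_2 below 0.01 m and angle between the x axis of each of case_b, case_a and the x axis of case_1, either way round below 0.12 rad and angle between each of case_b, case_a's own z axis and vertical below 0.06 rad and height (world z) of case_b between 0.064 and 0.073 m and height (world z) of case_a between 0.098 and 0.107 m)) and linear speed of each of case_a, case_b below 0.02 m/s and contact force between the fingers and case_a below 0.1 N and contact force between the fingers and case_b below 0.1 N and angle between each of case_1, case_2's own z axis and vertical below 0.06 rad and height (world z) of case_2 above 0.03 m and horizontal distance between case_1 and case_2 below 0.01 m), for 0.2 s.
At the end, for the whole second after the job is handed in: Cassette held by its two squeezed catches (each in over 4 mm), underside at least 5 mm above the extractor's top, within 100 mm of its slot, upright within 11 degrees, still, touching nothing else. Four cases in one column, let go, at rest, added ones within 10 mm and 7 degrees of square (all of step 2 and z of cassette in the frame of fume_unit above 0.155 m and angle between cassette's own z axis and vertical below 0.2 rad and horizontal distance between cassette_grip and slot below 0.1 m and value of joint each of catch_left, catch_right above 0.004 m and contact force between the fingers and cassette above 2 N and contact force between cassette and fume_unit below 0.1 N and contact force between cassette and case_a below 0.1 N and contact force between cassette and case_b below 0.1 N and contact force between cassette and case_1 below 0.1 N and contact force between cassette and case_2 below 0.1 N and linear speed of cassette below 0.03 m/s); the arm keeps its last pose, push and grip.
It fails at once if the solder reel, tip cleaner or screwdriver is disturbed (moved 30 mm) (distance of any of solder_reel, tip_cleaner, screwdriver from where it was at the start of the episode above 0.03 m).
It also fails if it takes over 69 s, if anything falls off the work surface, if the arm or the gripper's body presses on something with over 40 N, if the wrist force passes 120 N, or if a joint passes its speed limit or range.

### The arm

A 7-joint arm with a two-finger parallel gripper is mounted at the origin on the work surface. World frame = base frame: x ahead of the robot, y to its left, z up, the work surface at z = 0. Lengths are in m, angles in rad, forces in N, time in s.
With the tool pointing down it reaches from about 0.35 to 0.9 m from the base axis. Payload 8.1 kg.
Tool frame: the origin (TCP) lies between the finger pads; the fingertips stand 14 mm ahead of it and the grasp point (between the pads) lies 5 mm behind it; z points along the fingers, y is the line along which they close (so a half turn about z gives the same grasp; the last joint's range is limited). The gripper opens to 92 mm and grips with 3 to 60 N. Pads are 19 mm wide; open, the fingers measure 130 mm over their backs; the gripper's body (75 mm by 190 mm) begins 47 mm behind the grasp point.
Start: joints at [-1.397, 0.434, 0.025, 1.573, -0.012, 1.134, -0.075], TCP at [0.171, 0.601, 0.241] pointing down, gripper open.
Joint ranges: [-2.62, 2.62], [-0.44, 2.09], [-1.27, 1.32], [0.08, 2.57], [-1.32, 4.46], [0.12, 2], [-2.74, 2.74]. Speed limits (rad/s): [2.22, 2.22, 3.01, 3.01, 3.14, 3.14, 3.14].

### API

Orientations are given as a rotation vector (axis times angle).
In Python, from workcell import robot gives the robot as it stands.
- The arm moves only by the shell command python3 -m inch 'ROWS' [FORCE]. ROWS is JSON, a list that holds one entry, the list of rows, each a list of 7 numbers: the turn, a rotation vector about the tool's x, y, z in units of 45 degrees (1.0 is 45 degrees), then the shift along the tool's x, y, z in units of 500 mm (1.0 is 500 mm), then the closure, from 0 (fully open) to 1 (shut). In form: [[[ax, ay, az, tx, ty, tz, grip], ...]]. A call has 1 to 10 rows; each row is the pose to reach, as a shift and turn from the pose commanded when the call began, along the tool's axes at that moment; what a row does not reach only later rows make up. A row lasts 1/12 s, in which the tool goes at most 41.7 mm and 7.16 degrees, less where a joint would pass 70% of its speed; a pose out of reach is approached as far as the arm can. A call with a number of a shift or a turn outside -1 to 1 is refused whole. A call with a gripper value outside its range is refused whole. The fingers move at their own pace and stop on an object; FORCE is the grip in N (left out, the last holds). Time passes only in rows, so rows that repeat a pose let the fingers close. It gives the time, the measured TCP pose, the force, the opening and the grip force at its end, in the units of the state.
- robot.observe(): the state, without advancing time (a new reading comes with each control period).
- robot.capture(name): name is "scene" or "top"; returns (picture, depth): 400x640x3 uint8, red, green, blue; 400x640 float32, m along the optical axis (not along the pixel's ray), 0 where there is no reading.
- robot.camera_params(name): a dict with "mtx" (3x3 intrinsics, pixels), "k1" (the pictures are not rectified: a ray, as slopes to the right and down, at radius r is drawn at 1 + k1 r^2 times it, then the intrinsics apply), "xyz" and "attitude" of the camera in the world. Camera axes: x right, y down, z forward; pixel columns grow to the right and rows downward; lengths in m; the calibration is good to about 2 mm. A picture is of the moment at which its call begins. camera_params takes no time and is no camera call.
- robot.close_job(): hands the job in; it is judged then, once.
The state is a dict: "time_s": time; "qpos": joint angles; "qvel": joint speeds; "tau": joint torques, N m; "tool_pos": TCP position; "tool_rot": TCP orientation; "force": force on the tool from outside, world axes, zero at the start; "wrist_torque": the same for the moment, N m; "grip_width": opening from 0.0 (shut) to 1.0 (fully open); "grip_force": force on a finger pad.
Only numpy, scipy, OpenCV 4.12 (cv2) and the standard library are available. Lean on these libraries where they do the work, as an engineer would, in place of code of your own. Each camera call takes 0.05 s, during which the arm holds its last target. There are 200 camera calls.

## Working session

There is one attempt and no reset: what is moved stays moved. The work goes in short steps, Python scripts to look and compute and a shell command to move; the robot and the scene stay as the last step left them, time stands still between calls to the robot, and variables do not carry over. Pictures are saved under pics/ and viewed, at most 10 in all, crops included, and the job is handed in when it is done.

```bash
ls; mkdir -p pics
cat > h.py <<'E'
import numpy as np, cv2
from scipy.spatial.transform import Rotation as R
from workcell import robot
def snap(cam,name):
    rgb,d=robot.capture(cam); np.savez('pics/'+name+'.npz',rgb=rgb,d=d)
    cv2.imwrite('pics/'+name+'.png',rgb[:,:,::-1]); return rgb,d
def cloud(cam,d):
    p=robot.camera_params(cam); K=np.array(p['mtx']); k=p['k1']
    v,u=np.mgrid[0:d.shape[0],0:d.shape[1]].astype(float)
    pts=cv2.undistortPoints(np.stack([u.ravel(),v.ravel()],1)[:,None],K,np.array([k,0,0,0,0.]))[:,0]
    z=d.ravel(); P=np.c_[pts*z[:,None],z]
    a=np.array(p['attitude']); Rm=a if a.shape==(3,3) else R.from_rotvec(a).as_matrix()
    W=P@Rm.T+np.array(p['xyz']); W[z==0]=np.nan
    return W.reshape(d.shape+(3,))
E
python3 - <<'E'
from h import *
for c in('scene','top'):
    print(robot.camera_params(c)); snap(c,c+'0')
print(robot.observe())
E
```

```text
pics
{'mtx': array([[389.49406455,   0.        , 328.4935327 ],
       [  0.        , 389.49406455, 205.49787805],
       [  0.        ,   0.        ,   1.        ]]), 'k1': 0.01319396293707088, 'xyz': array([1.18935115, 0.24307742, 0.67593108]), 'attitude': array([-1.49895218, -1.93130204,  0.88122283])}
{'mtx': array([[377.4851818 ,   0.        , 323.85781849],
       [  0.        , 377.4851818 , 197.69943399],
       [  0.        ,   0.        ,   1.        ]]), 'k1': 0.021797148721176402, 'xyz': array([0.34591717, 0.08120056, 1.20823403]), 'attitude': array([-2.12732145,  2.16700507, -0.15477016])}
{'time_s': 0.1, 'qpos': array([-1.39660221,  0.43514898,  0.02498169,  1.57397507, -0.01160832,
        1.13396291, -0.07511359]), 'qvel': array([-5.18506052e-04, -3.09958892e-03,  5.95068330e-04, -1.76151786e-03,
       -7.67296632e-05,  4.37772705e-04,  3.55339758e-04]), 'tau': array([ 3.27296926e-03, -6.69119883e+01,  9.87929218e-01, -3.15142822e+01,
       -6.05577766e-02,  3.75546212e-02,  5.21454513e-05]), 'tool_pos': array([0.17073256, 0.60080149, 0.2400382 ]), 'tool_rot': array([-4.33536736e-01, -3.11146670e+00,  2.11661086e-03]), 'force': array([0.30724323, 0.15965845, 0.26872774]), 'wrist_torque': array([ 0.0106668 , -0.00297433,  0.00516408]), 'grip_force': 0.0, 'grip_width': 1.0010014596506667}
```

View pics/top0.png

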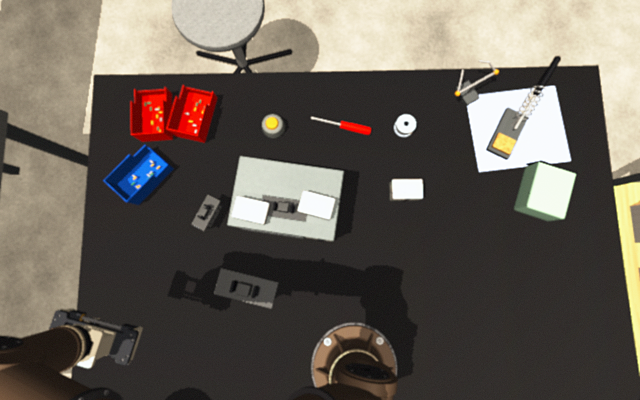

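View pics/scene0.png

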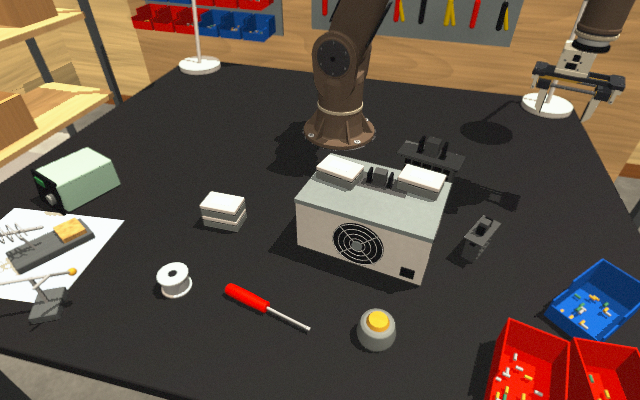

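The top view shows the extractor centred near (287,198), with the cases on it at (250,210) and (318,205) and the grip at (285,207). The stack is at (407,189), and the solder reel is at (405,125). The other cassettes, at (205,212) and (245,287), are decoys.

```bash
cat >> h.py <<'E'
def rect(P):
    (c,s,a)=cv2.minAreaRect((P[:,:2]*1000).astype(np.float32))
    b=cv2.boxPoints((c,s,a)); e=b[1]-b[0]; f=b[2]-b[1]
    l=e if np.linalg.norm(e)>np.linalg.norm(f) else f
    ang=np.degrees(np.arctan2(l[1],l[0]))%180
    return np.round(c,1),np.round(s,1),'long axis deg',round(float(ang),1),'z',np.round(np.median(P[:,2])*1000,1),len(P)
def blobs(cam,rgb,d,zlo,zhi,white,box,minn=60):
    W=cloud(cam,d); g=rgb.astype(int); 
    m=(W[...,2]>zlo)&(W[...,2]<zhi)&(W[...,0]>box[0])&(W[...,0]<box[1])&(W[...,1]>box[2])&(W[...,1]<box[3])
    if white: m&=g.min(2)>white
    n,l,s,c=cv2.connectedComponentsWithStats(m.astype(np.uint8),connectivity=4)
    for i in range(1,n):
        if s[i,4]>minn: print(cam,np.round(c[i]),rect(W[l==i]))
E
python3 - <<'E'
from h import *
for c in('top','scene'):
    f=np.load(f'pics/{c}0.npz'); r,d=f['rgb'],f['d']
    print('cases');blobs(c,r,d,.172,.2,0,(.3,.8,-.3,.5))
    print('top');blobs(c,r,d,.143,.158,0,(.3,.8,-.3,.5))
    print('stack');blobs(c,r,d,.06,.08,0,(.3,.8,-.3,0.05))
    print('reel etc');blobs(c,r,d,.03,.06,0,(.3,.9,-.3,0.5))
E
```

```text
cases
top [316. 204.] (array([476.6, 102. ]), array([91.6, 60.6]), 'long axis deg', 74.0, 'z', np.float64(183.5), 732)
top [250. 209.] (array([465.7, 282.8]), array([92. , 60.4]), 'long axis deg', 76.5, 'z', np.float64(183.6), 740)
top [282. 206.] (array([472.4, 193.3]), array([28.1, 23.9]), 'long axis deg', 78.6, 'z', np.float64(183.3), 95)
top
top [286. 195.] (array([502.5, 189.2]), array([300.9, 200.4]), 'long axis deg', 80.5, 'z', np.float64(149.7), 5700)
stack
top [407. 188.] (array([ 534.5, -176.1]), array([93.9, 59.9]), 'long axis deg', 88.9, 'z', np.float64(68.0), 609)
reel etc
top [205. 118.] (array([788.3, 454.8]), array([ 31.7, 162.5]), 'long axis deg', 158.4, 'z', np.float64(46.0), 193)
top [272. 124.] (array([757.9, 241.5]), array([64.5, 65.2]), 'long axis deg', 177.2, 'z', np.float64(44.6), 352)
top [406. 123.] (array([ 751.6, -187.1]), array([61.8, 61.4]), 'long axis deg', 87.9, 'z', np.float64(42.5), 300)
cases
scene [340. 168.] (array([476.5, 104.1]), array([92.8, 62.6]), 'long axis deg', 72.9, 'z', np.float64(184.3), 790)
scene [421. 178.] (array([466.1, 284.7]), ar
[... 550 characters left out ...]
), 415)
scene [361. 255.] (array([598.3, 174.9]), array([295.1,  16.1]), 'long axis deg', 82.4, 'z', np.float64(45.4), 1215)
scene [472. 247.] (array([509.6, 429.3]), array([21.7, 40.4]), 'long axis deg', 99.1, 'z', np.float64(43.3), 140)
scene [172. 274.] (array([ 749.5, -184.3]), array([62.5, 62. ]), 'long axis deg', 78.7, 'z', np.float64(42.2), 623)
scene [377. 325.] (array([759.4, 245. ]), array([66.3, 67.4]), 'long axis deg', 147.3, 'z', np.float64(44.5), 995)
scene [496. 366.] (array([783.4, 455.3]), array([  3.3, 150.9]), 'long axis deg', 166.0, 'z', np.float64(47.0), 262)
scene [514. 332.] (array([718.2, 489. ]), array([22.2,  4.4]), 'long axis deg', 70.7, 'z', np.float64(46.8), 139)
```

Run:
```python
from h import *
f=np.load('pics/scene0.npz')
cv2.imwrite('pics/c1.png',cv2.resize(f['rgb'][140:290,190:470,::-1],None,fx=2.8,fy=2.8,interpolation=cv2.INTER_CUBIC))
```

```text
(no output)
```

View pics/c1.png

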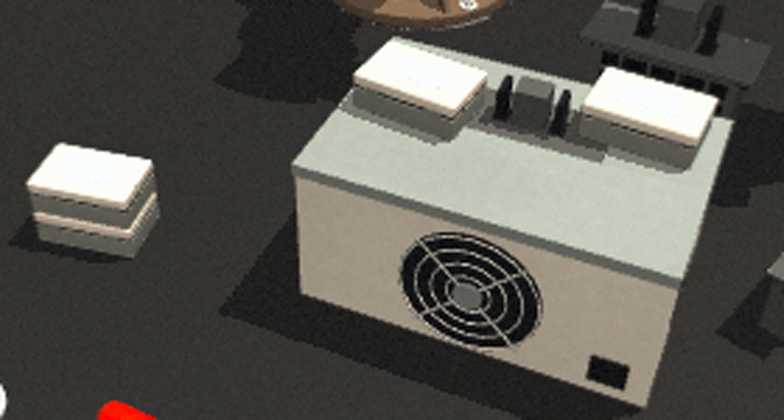

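The extractor's back faces +x (yaw about -9.4°), so the cassette grip is at about (0.472, 0.194). I'll start with the case at -y (case_b).

```bash
cat > go.py <<'E'
# usage: go.py x y z yaw_of_tool_y_deg  -> turn/shift in move units
import sys
from h import *
x,y,z,a=map(float,sys.argv[1:5]); o=robot.observe()
R0=R.from_rotvec(o['tool_rot']).as_matrix(); p=np.array(o['tool_pos'])
a=np.radians(a); ty=np.array([np.cos(a),np.sin(a),0]); tz=np.array([0,0,-1.])
if len(sys.argv)<6 and ty@R0[:,1]<-.2: ty=-ty
Rt=np.c_[np.cross(ty,tz),ty,tz]
t=R.from_matrix(R0.T@Rt).as_rotvec()/np.radians(45); s=R0.T@(np.array([x,y,z])-p)/.5
print('turn',t.round(3),'shift',s.round(3),'now',p.round(4),'yaw_y',np.degrees(np.arctan2(R0[1,1],R0[0,1])).round(1),'q7',o['qpos'][6].round(2),'t',o['time_s'])
E
python3 go.py .476 .103 .29 -16.5
```

```text
turn [-1.000e-03  1.000e-03  2.014e+00] shift [-0.859 -0.791 -0.099] now [0.1707 0.6008 0.24  ] yaw_y 74.1 q7 -0.08 t 0.1
```

```bash
python3 -m inch '[[[0,0,0.1,-0.04,-0.04,-0.08,0],[0,0,0.2,-0.09,-0.08,-0.1,0],[0,0,0.35,-0.14,-0.13,-0.1,0],[0,0,0.5,-0.19,-0.18,-0.1,0],[0,0,0.65,-0.25,-0.23,-0.1,0],[0,0,0.8,-0.31,-0.28,-0.1,0],[0,0,0.95,-0.37,-0.34,-0.1,0],[0,0,1,-0.42,-0.39,-0.1,0],[0,0,1,-0.45,-0.41,-0.1,0],[0,0,1,-0.45,-0.41,-0.1,0]]]' 25; python3 go.py .476 .103 .29 -16.5
```

```text
time_s: 0.93
tool_pos: [0.334, 0.3382, 0.2909]
tool_rot: [1.6, 2.702, -0.001]
force: [-0.2, 0.6, 0.5]
grip_width: 1.001
grip_force: 0.0
turn [1.000e-03 1.000e-03 1.005e+00] shift [-0.549  0.023  0.002] now [0.334  0.3382 0.2909] yaw_y 28.7 q7 -0.35 t 0.9333
```

```bash
python3 -m inch '[[[0,0,0.1,-0.05,0,0,0],[0,0,0.2,-0.11,0,0,0],[0,0,0.35,-0.17,0.01,0,0],[0,0,0.5,-0.24,0.02,0,0],[0,0,0.65,-0.31,0.023,0,0],[0,0,0.8,-0.38,0.023,0,0],[0,0,0.9,-0.45,0.023,0,0],[0,0,1,-0.52,0.023,0,0],[0,0,1,-0.549,0.023,0,0],[0,0,1,-0.549,0.023,0,0]]]'
python3 - <<'E'
from h import *
r,d=snap('top','t1'); blobs('top',r,d,.172,.2,0,(.3,.8,-.3,.5))
r,d=snap('scene','s1'); blobs('scene',r,d,.172,.2,0,(.3,.8,-.3,.5))
cv2.imwrite('pics/s1c.png',cv2.resize(r[50:290,190:470,::-1],None,fx=2.4,fy=2.4,interpolation=cv2.INTER_CUBIC))
E
python3 go.py .4765 .103 .17 -16.5
```

```text
time_s: 1.77
tool_pos: [0.4763, 0.1051, 0.2907]
tool_rot: [2.511, 1.886, -0.0]
force: [0.8, 0.6, 0.3]
grip_width: 1.002
grip_force: 0.0
top [250. 209.] (array([465.7, 283.1]), array([92.2, 60.6]), 'long axis deg', 76.7, 'z', np.float64(183.4), 738)
scene [340. 168.] (array([477.2, 103.3]), array([93.7, 61.9]), 'long axis deg', 73.1, 'z', np.float64(184.2), 797)
scene [421. 178.] (array([466.2, 284.9]), array([92.7, 62.2]), 'long axis deg', 75.2, 'z', np.float64(184.4), 849)
scene [380. 173.] (array([471.2, 195.3]), array([28.8, 26.5]), 'long axis deg', 80.2, 'z', np.float64(183.4), 139)
turn [-0.001  0.     0.014] shift [-0.01   0.007  0.241] now [0.4747 0.1089 0.2904] yaw_y -15.9 q7 -0.49 t 1.8667
```

View pics/s1c.png

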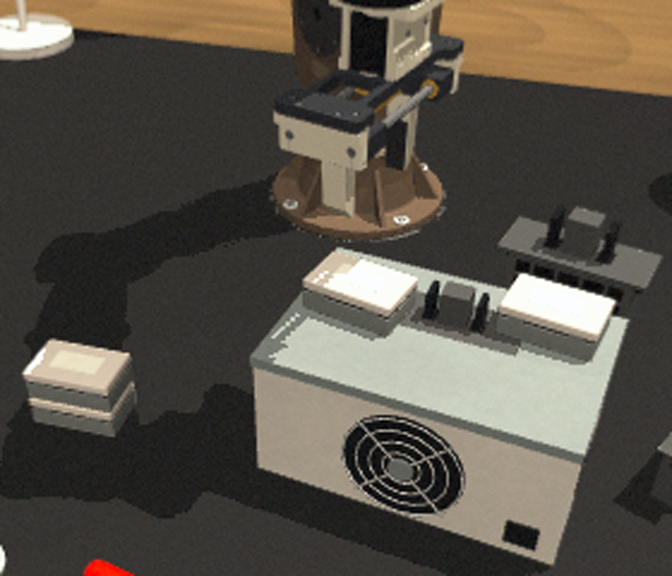

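The gripper is square above case_b (crop 360,290), so I'll go down, close and lift.

```bash
python3 -m inch '[[[0,0,0.01,-0.006,0.004,0.05,0],[0,0,0.01,-0.006,0.004,0.11,0],[0,0,0.01,-0.006,0.004,0.17,0],[0,0,0.01,-0.006,0.004,0.21,0],[0,0,0.01,-0.006,0.004,0.23,0],[0,0,0.01,-0.006,0.004,0.241,0],[0,0,0.01,-0.006,0.004,0.241,0],[0,0,0.01,-0.006,0.004,0.241,0]]]' 25; python3 go.py .4765 .103 .17 -16.5;python3 go.py .4765 .103 .17 -16.5
```

```text
time_s: 2.53
tool_pos: [0.4765, 0.1057, 0.171]
tool_rot: [2.513, 1.885, 0.002]
force: [-0.3, -0.3, -0.3]
grip_width: 1.003
grip_force: 0.0
turn [ 0.001 -0.001  0.005] shift [-0.005  0.002  0.002] now [0.4765 0.1057 0.171 ] yaw_y -16.3 q7 -0.38 t 2.5333
turn [ 0.001 -0.001  0.005] shift [-0.005  0.002  0.002] now [0.4765 0.1057 0.171 ] yaw_y -16.3 q7 -0.38 t 2.5333
```

```bash
python3 -m inch '[[[0,0,0,0,0,0,0.5],[0,0,0,0,0,0,0.5],[0,0,0,0,0,0,0.5],[0,0,0,0,0,0,0.5],[0,0,0,0,0,0,0.5],[0,0,0,0,0,-0.02,0.5],[0,0,0,0,0,-0.08,0.5],[0,0,0,0,0,-0.15,0.5],[0,0,0,0,0,-0.18,0.5],[0,0,0,0,0,-0.18,0.5]]]' 25; python3 go.py .5346 -.174 .2 -1
```

```text
time_s: 3.37
tool_pos: [0.478, 0.1051, 0.2643]
tool_rot: [2.514, 1.882, 0.01]
force: [1.5, -0.1, -1.8]
grip_width: 0.655
grip_force: 25.0
turn [ 0.007 -0.005 -0.341] shift [-0.504  0.265  0.128] now [0.478  0.1051 0.2643] yaw_y -16.3 q7 -0.46 t 3.3667
```

```bash
python3 -m inch '[[[0,0,-0.03,-0.03,0.015,0,0.5],[0,0,-0.07,-0.08,0.04,0,0.5],[0,0,-0.12,-0.14,0.07,0,0.5],[0,0,-0.17,-0.21,0.11,0,0.5],[0,0,-0.22,-0.28,0.15,0,0.5],[0,0,-0.27,-0.35,0.185,0,0.5],[0,0,-0.31,-0.42,0.22,0.02,0.5],[0,0,-0.34,-0.47,0.247,0.05,0.5],[0,0,-0.34,-0.499,0.263,0.09,0.5],[0,0,-0.34,-0.499,0.263,0.12,0.5]]]' 25; python3 -m inch '[[[0,0,0,0,0,0,0.5],[0,0,0,0,0,0,0.5],[0,0,0,0,0,0,0.5],[0,0,0,0,0,0,0.5]]]'
python3 - <<'E'
from h import *
for c,n in(('scene','s2'),('top','t2')):
    r,d=snap(c,n); blobs(c,r,d,.16,.24,(150 if c=='scene' else 0),(.4,.65,-.3,-.05));blobs(c,r,d,.05,.08,150,(.4,.65,-.3,-.05))
    if c=='scene':cv2.imwrite('pics/s2c.png',cv2.resize(r[90:270,120:360,::-1],None,fx=3,fy=3,interpolation=cv2.INTER_CUBIC))
E
python3 go.py .5346 -.174 .2 -1
```

```text
time_s: 4.2
tool_pos: [0.5312, -0.1765, 0.1988]
tool_rot: [2.246, 2.194, -0.004]
force: [-0.1, 0.3, -1.2]
grip_width: 0.65
grip_force: 25.0
time_s: 4.53
tool_pos: [0.5327, -0.1707, 0.2012]
tool_rot: [2.239, 2.203, 0.002]
force: [-0.4, 0.1, -1.8]
grip_width: 0.651
grip_force: 25.0
scene [222. 152.] (array([ 533.8, -151.4]), array([61.9, 53. ]), 'long axis deg', 0.2, 'z', np.float64(212.3), 338)
scene [222. 202.] (array([ 534.3, -172.1]), array([91.7, 61.2]), 'long axis deg', 89.2, 'z', np.float64(68.3), 598)
top [404. 180.] (array([ 534.5, -139.7]), array([25.9, 60.5]), 'long axis deg', 178.8, 'z', np.float64(211.3), 262)
top [397. 190.] (array([ 535. , -152.9]), array([47.3, 59.6]), 'long axis deg', 179.6, 'z', np.float64(68.1), 192)
turn [ 0.002 -0.     0.001] shift [-0.006  0.004  0.002] now [ 0.5327 -0.1708  0.2012] yaw_y -0.9 q7 0.48 t 4.6333
```

View pics/s2c.png

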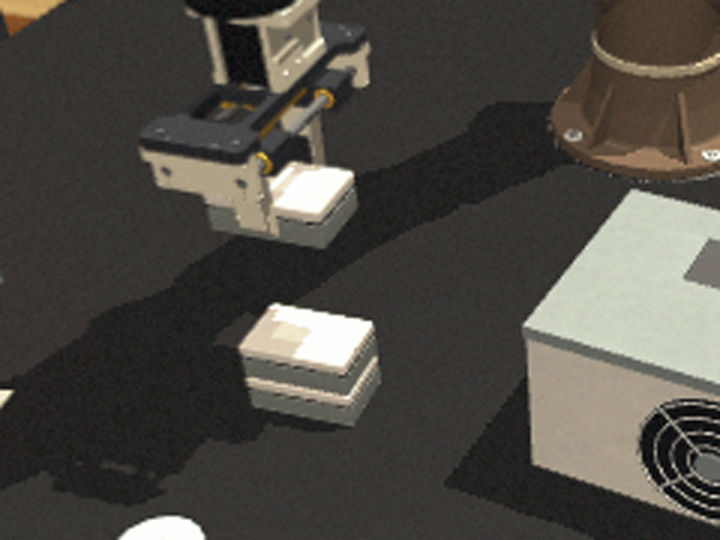

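The held case is square over the stack and within about 2 mm, so I'll lower it.

```bash
python3 -m inch '[[[0,0,0,-0.004,0,0.04,0.5],[0,0,0,-0.004,0,0.1,0.5],[0,0,0,-0.004,0,0.15,0.5],[0,0,0,-0.004,0,0.18,0.5],[0,0,0,-0.004,0,0.2,0.5],[0,0,0,-0.004,0,0.208,0.5],[0,0,0,-0.004,0,0.212,0.5],[0,0,0,-0.004,0,0.214,0.5],[0,0,0,-0.004,0,0.214,0.5],[0,0,0,-0.004,0,0.214,0.5]]]'
python3 - <<'E'
from h import *
r,d=snap('scene','s3'); blobs('scene',r,d,.05,.2,150,(.4,.65,-.3,-.05))
W=cloud('scene',d)
# white lid pixels z of held case
E
```

```text
time_s: 5.47
tool_pos: [0.5327, -0.1736, 0.0941]
tool_rot: [2.24, 2.201, 0.002]
force: [0.3, -0.7, -1.5]
grip_width: 0.65
grip_force: 25.0
scene [229. 191.] (array([ 528.2, -151.2]), array([47.1, 74.4]), 'long axis deg', 179.3, 'z', np.float64(105.2), 289)
scene [224. 207.] (array([ 554.3, -160. ]), array([ 48.6, 102.8]), 'long axis deg', 122.4, 'z', np.float64(67.4), 112)
```

```bash
python3 -m inch '[[[0,0,0,0,0,0.003,0.5],[0,0,0,0,0,0.005,0.5],[0,0,0,0,0,0.006,0.5],[0,0,0,0,0,0.006,0.5],[0,0,0,0,0,0.006,0.5]]]'
```

```text
time_s: 5.93
tool_pos: [0.5325, -0.1735, 0.0911]
tool_rot: [2.24, 2.202, 0.001]
force: [-2.0, 1.3, 8.8]
grip_width: 0.653
grip_force: 25.0
```

Contact is made. I'll release and go straight up.

```bash
python3 -m inch '[[[0,0,0,0,0,-0.001,0.2],[0,0,0,0,0,-0.001,0],[0,0,0,0,0,-0.001,0],[0,0,0,0,0,-0.001,0],[0,0,0,0,0,-0.02,0],[0,0,0,0,0,-0.07,0],[0,0,0,0,0,-0.15,0],[0,0,0,0,0,-0.23,0],[0,0,0,0,0,-0.31,0],[0,0,0,0,0,-0.38,0]]]'
python3 - <<'E'
from h import *
for c,n in(('scene','s4'),('top','t4')):
    r,d=snap(c,n); blobs(c,r,d,.09,.12,0,(.4,.65,-.3,-.05))
r,d=snap('scene','s4');blobs('scene',r,d,.172,.2,0,(.3,.8,.23,.5));blobs('scene',r,d,.172,.2,0,(.3,.8,.15,.23))
E
python3 go.py .466 .284 .29 -14
```

```text
time_s: 6.77
tool_pos: [0.5318, -0.174, 0.2836]
tool_rot: [2.241, 2.2, 0.001]
force: [1.2, 0.1, -0.5]
grip_width: 1.001
grip_force: 0.0
scene [220. 192.] (array([ 533.1, -172.8]), array([92.7, 62.8]), 'long axis deg', 88.1, 'z', np.float64(101.8), 750)
top [407. 187.] (array([ 534. , -171.7]), array([84.2, 60.8]), 'long axis deg', 89.2, 'z', np.float64(101.8), 557)
scene [422. 178.] (array([466.2, 284.8]), array([92. , 63.6]), 'long axis deg', 75.8, 'z', np.float64(184.3), 858)
scene [380. 173.] (array([472.4, 195.9]), array([27.9, 27.6]), 'long axis deg', 81.2, 'z', np.float64(183.7), 137)
turn [ 0.008 -0.     0.288] shift [ 0.914 -0.151 -0.014] now [ 0.5334 -0.1743  0.2837] yaw_y -1.0 q7 0.43 t 6.9167
```

```bash
python3 -m inch '[[[0,0,0.02,0.04,-0.01,-0.015,0],[0,0,0.05,0.1,-0.02,-0.015,0],[0,0,0.08,0.18,-0.03,-0.015,0],[0,0,0.11,0.26,-0.04,-0.015,0],[0,0,0.14,0.34,-0.055,-0.015,0],[0,0,0.17,0.42,-0.07,-0.015,0],[0,0,0.2,0.5,-0.08,-0.015,0],[0,0,0.23,0.58,-0.09,-0.015,0],[0,0,0.25,0.66,-0.11,-0.015,0],[0,0,0.27,0.74,-0.12,-0.015,0]]]';python3 -m inch '[[[0,0,0.02,0.08,-0.01,0,0],[0,0,0.02,0.15,-0.01,0,0],[0,0,0.02,0.17,-0.01,0,0],[0,0,0.02,0.17,-0.01,0,0],[0,0,0.02,0.17,-0.01,0,0]]]'; python3 go.py .466 .284 .17 -14
```

```text
time_s: 7.75
tool_pos: [0.4768, 0.1991, 0.287]
tool_rot: [-2.462, -1.951, 0.003]
force: [1.2, -0.2, -0.5]
grip_width: 1.0
grip_force: 0.0
time_s: 8.17
tool_pos: [0.4927, 0.2807, 0.2867]
tool_rot: [2.476, 1.933, -0.004]
force: [-0.4, -0.6, 0.2]
grip_width: 1.002
grip_force: 0.0
turn [-0.001  0.003 -0.001] shift [-0.006 -0.053  0.233] now [0.4927 0.2807 0.2867] yaw_y -14.1 q7 -0.68 t 8.1667
```

```bash
python3 -m inch '[[[0,0,0,-0.006,-0.03,0.02,0],[0,0,0,-0.006,-0.053,0.08,0],[0,0,0,-0.006,-0.053,0.15,0],[0,0,0,-0.006,-0.053,0.2,0],[0,0,0,-0.006,-0.053,0.223,0],[0,0,0,-0.006,-0.053,0.233,0],[0,0,0,-0.006,-0.053,0.233,0],[0,0,0,-0.006,-0.053,0.233,0]]]' 25; python3 go.py .466 .284 .17 -14
```

```text
time_s: 8.83
tool_pos: [0.4673, 0.2839, 0.172]
tool_rot: [2.478, 1.93, 0.001]
force: [-0.0, 0.9, 0.5]
grip_width: 0.997
grip_force: 0.0
turn [ 0.001 -0.    -0.004] shift [-0.    -0.003  0.004] now [0.4673 0.2839 0.172 ] yaw_y -14.2 q7 -0.66 t 8.8333
```

```bash
python3 -m inch '[[[0,0,0,0,-0.002,0.003,0.5],[0,0,0,0,-0.002,0.003,0.5],[0,0,0,0,-0.002,0.003,0.5],[0,0,0,0,-0.002,0.003,0.5],[0,0,0,0,-0.002,0.003,0.5],[0,0,0,0,0,-0.02,0.5],[0,0,0,0,0,-0.08,0.5],[0,0,0,0,0,-0.15,0.5],[0,0,0,0,0,-0.2,0.5],[0,0,0,0,0,-0.2,0.5]]]' 25; python3 go.py .534 -.174 .24 -1
```

```text
time_s: 9.67
tool_pos: [0.469, 0.2859, 0.2763]
tool_rot: [-2.477, -1.932, -0.012]
force: [0.7, 0.7, -2.0]
grip_width: 0.653
grip_force: 25.0
turn [ 0.007 -0.007 -0.291] shift [-0.861  0.35   0.069] now [0.469  0.2859 0.2763] yaw_y -14.1 q7 -0.73 t 9.6667
```

```bash
python3 -m inch '[[[0,0,-0.02,-0.03,0.01,0,0.5],[0,0,-0.05,-0.09,0.035,0,0.5],[0,0,-0.08,-0.16,0.065,0,0.5],[0,0,-0.11,-0.23,0.095,0,0.5],[0,0,-0.14,-0.3,0.12,0,0.5],[0,0,-0.17,-0.37,0.15,0,0.5],[0,0,-0.2,-0.44,0.18,0,0.5],[0,0,-0.23,-0.51,0.21,0,0.5],[0,0,-0.25,-0.58,0.24,0,0.5],[0,0,-0.27,-0.65,0.265,0,0.5]]]';python3 go.py .534 -.174 .24 -1
```

```text
time_s: 10.5
tool_pos: [0.5161, -0.0643, 0.2708]
tool_rot: [-2.257, -2.185, 0.0]
force: [0.1, 0.3, -2.0]
grip_width: 0.655
grip_force: 25.0
turn [-0.    -0.    -0.019] shift [-0.218  0.043  0.062] now [ 0.5161 -0.0643  0.2708] yaw_y -1.8 q7 0.18 t 10.5
```

```bash
python3 -m inch '[[[0,0,-0.02,-0.06,0.01,0,0.5],[0,0,-0.02,-0.12,0.02,0.02,0.5],[0,0,-0.02,-0.17,0.035,0.05,0.5],[0,0,-0.02,-0.2,0.04,0.062,0.5],[0,0,-0.02,-0.215,0.041,0.062,0.5],[0,0,-0.02,-0.217,0.041,0.062,0.5],[0,0,-0.02,-0.217,0.041,0.062,0.5],[0,0,-0.02,-0.217,0.041,0.062,0.5],[0,0,-0.02,-0.217,0.041,0.062,0.5]]]'
python3 - <<'E'
from h import *
for c,n in(('scene','s5'),('top','t5')):
    r,d=snap(c,n); blobs(c,r,d,.23,.263,(150 if c=='scene' else 0),(.4,.65,-.3,-.05));blobs(c,r,d,.09,.12,150,(.4,.65,-.3,-.05))
E
python3 go.py .534 -.174 .12 -1
```

```text
time_s: 11.25
tool_pos: [0.5335, -0.17, 0.2406]
tool_rot: [-2.239, -2.204, -0.002]
force: [-1.4, 0.2, -1.9]
grip_width: 0.65
grip_force: 25.0
scene [219. 137.] (array([ 535. , -152.6]), array([59.7, 61.1]), 'long axis deg', 179.9, 'z', np.float64(252.1), 375)
scene [220. 190.] (array([ 533.2, -173.3]), array([62.3, 92.8]), 'long axis deg', 90.5, 'z', np.float64(102.1), 632)
top [407. 177.] (array([ 534.4, -138.6]), array([27.1, 58.3]), 'long axis deg', 179.5, 'z', np.float64(251.4), 274)
top [400. 189.] (array([ 534.2, -155. ]), array([51.1, 60.6]), 'long axis deg', 178.8, 'z', np.float64(101.6), 232)
turn [ 0.001 -0.001  0.002] shift [-0.007  0.001  0.241] now [ 0.5334 -0.1704  0.2406] yaw_y -0.9 q7 0.46 t 11.35
```

```bash
python3 -m inch '[[[0,0,0,-0.008,-0.001,0.04,0.5],[0,0,0,-0.008,-0.001,0.1,0.5],[0,0,0,-0.008,-0.001,0.16,0.5],[0,0,0,-0.008,-0.001,0.2,0.5],[0,0,0,-0.008,-0.001,0.215,0.5],[0,0,0,-0.008,-0.001,0.222,0.5],[0,0,0,-0.008,-0.001,0.226,0.5],[0,0,0,-0.008,-0.001,0.226,0.5],[0,0,0,-0.008,-0.001,0.226,0.5],[0,0,0,-0.008,-0.001,0.226,0.5]]]'
```

```text
time_s: 12.18
tool_pos: [0.5333, -0.1758, 0.1283]
tool_rot: [2.24, 2.201, 0.002]
force: [0.7, 0.2, -2.1]
grip_width: 0.652
grip_force: 25.0
```

```bash
python3 -m inch '[[[0,0,0,0,0,0.002,0.5],[0,0,0,0,0,0.004,0.5],[0,0,0,0,0,0.005,0.5],[0,0,0,0,0,0.005,0.5]]]'
```

```text
time_s: 12.52
tool_pos: [0.5325, -0.1756, 0.1247]
tool_rot: [-2.241, -2.202, -0.0]
force: [0.4, 0.4, -3.1]
grip_width: 0.65
grip_force: 25.0
```

```bash
python3 -m inch '[[[0,0,0,0,0,0.001,0.5],[0,0,0,0,0,0.002,0.5],[0,0,0,0,0,0.002,0.5],[0,0,0,0,0,0.002,0.5]]]'
```

```text
time_s: 12.85
tool_pos: [0.5326, -0.1756, 0.1245]
tool_rot: [-2.241, -2.202, -0.001]
force: [-2.9, 1.9, 10.6]
grip_width: 0.653
grip_force: 25.0
```

```bash
python3 -m inch '[[[0,0,0,0,0,-0.001,0.2],[0,0,0,0,0,-0.001,0],[0,0,0,0,0,-0.001,0],[0,0,0,0,0,-0.001,0],[0,0,0,0,0,-0.02,0],[0,0,0,0,0,-0.07,0],[0,0,0,0,0,-0.15,0],[0,0,0,0,0,-0.23,0],[0,0,0,0,0,-0.31,0],[0,0,0,0,0,-0.34,0]]]'
python3 - <<'E'
from h import *
for c,n in(('scene','s6'),('top','t6')):
    r,d=snap(c,n); blobs(c,r,d,.12,.16,0,(.4,.65,-.3,-.05))
    if c=='scene':
        blobs(c,r,d,.09,.12,0,(.4,.65,-.3,-.05))
        cv2.imwrite('pics/s6c.png',cv2.resize(r[90:270,120:460,::-1],None,fx=2.35,fy=2.35,interpolation=cv2.INTER_CUBIC))
    blobs(c,r,d,.172,.2,0,(.3,.8,.13,.25),20); blobs(c,r,d,.143,.158,0,(.3,.8,0,.5))
E
python3 go.py .472 .195 .26 80.6; python3 go.py .472 .195 .26 -99.4 f
```

```text
time_s: 13.68
tool_pos: [0.534, -0.177, 0.2999]
tool_rot: [2.238, 2.196, 0.006]
force: [0.3, -0.9, -0.3]
grip_width: 0.999
grip_force: 0.0
scene [217. 181.] (array([ 534.3, -173.9]), array([91.6, 62.6]), 'long axis deg', 89.1, 'z', np.float64(135.6), 837)
scene [220. 195.] (array([ 554.1, -161.1]), array([ 50.6, 106.9]), 'long axis deg', 121.6, 'z', np.float64(105.0), 469)
scene [370. 171.] (array([469. , 171.7]), array([ 6.2, 21.9]), 'long axis deg', 166.6, 'z', np.float64(179.5), 32)
scene [380. 173.] (array([472.5, 195.7]), array([28. , 24.7]), 'long axis deg', 81.3, 'z', np.float64(183.4), 139)
scene [391. 176.] (array([476. , 219.8]), array([ 6.4, 24.9]), 'long axis deg', 168.0, 'z', np.float64(180.3), 32)
scene [377. 196.] (array([501.1, 189.9]), array([300.7, 204.2]), 'long axis deg', 80.5, 'z', np.float64(150.6), 7675)
top [409. 185.] (array([ 533.4, -170. ]), array([79.6, 59.2]), 'long axis deg', 88.8, 'z', np.float64(135.9), 559)
top [274. 205.] (array([477.1, 217. ]), array([ 6.7, 23.2]), 'long axis deg', 167.0, 'z', np.float64(180.7), 22)
top [282. 206.] (array([472.5, 193.4]), array([28. , 23.9]), 'long axis deg', 80.9, 'z', np.float64(183.0), 96)
top [291. 208.] (array([467.6, 169.7]), array([ 6.9, 21.9]), 'long axis deg', 168.2, 'z', np.float64(180.1), 24)
top [285. 198.] (array([502.5, 188.9]), array([300.1, 200.6]), 'long axis deg', 80.5, 'z', np.float64(149.8), 7205)
turn [ 0.006  0.007 -1.814] shift [ 0.741 -0.138  0.074] now [ 0.534  -0.1766  0.2978] yaw_y -1.0 q7 0.43 t 13.7833
turn [ 0.007 -0.006  2.186] shift [ 0.741 -0.138  0.074] now [ 0.534  -0.1766  0.2978] yaw_y -1.0 q7 0.43 t 13.7833
```

View pics/s6c.png

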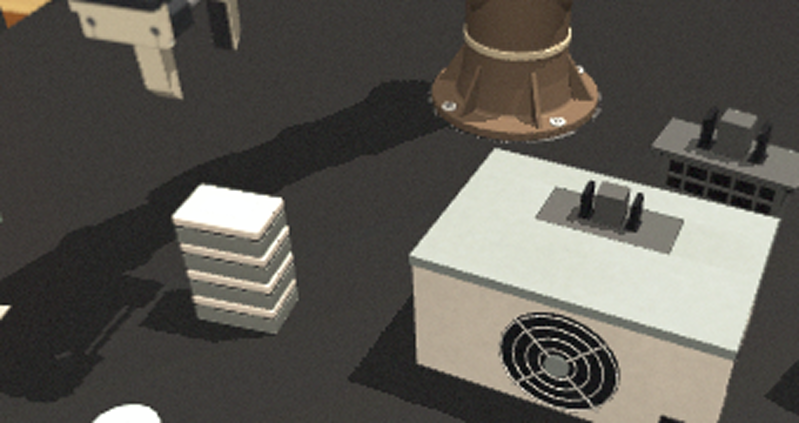

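The four cases stand in one column (crop 235,255), and the cassette grip is clear at crop (612,203). Next is the cassette.

```bash
python3 -m inch '[[[0,0,-0.1,0.04,-0.01,0,0],[0,0,-0.2,0.09,-0.02,0,0],[0,0,-0.3,0.15,-0.03,0,0],[0,0,-0.4,0.22,-0.04,0,0],[0,0,-0.5,0.29,-0.055,0,0],[0,0,-0.6,0.36,-0.07,0,0],[0,0,-0.7,0.43,-0.08,0,0],[0,0,-0.8,0.5,-0.09,0,0],[0,0,-0.9,0.57,-0.105,0,0],[0,0,-1,0.64,-0.12,0,0]]]';python3 go.py .472 .194 .26 80.6
```

```text
time_s: 14.62
tool_pos: [0.477, 0.1468, 0.293]
tool_rot: [-1.222, -2.893, 0.002]
force: [0.9, 0.8, -0.6]
grip_width: 0.999
grip_force: 0.0
turn [-0.001 -0.001 -0.809] shift [0.075 0.059 0.066] now [0.477  0.1468 0.293 ] yaw_y 44.2 q7 0.45 t 14.6167
```

```bash
python3 -m inch '[[[0,0,-0.12,0.04,0.03,0.01,0],[0,0,-0.25,0.07,0.055,0.02,0],[0,0,-0.38,0.075,0.059,0.04,0],[0,0,-0.5,0.075,0.059,0.05,0],[0,0,-0.62,0.075,0.059,0.06,0],[0,0,-0.74,0.075,0.059,0.066,0],[0,0,-0.809,0.075,0.059,0.066,0],[0,0,-0.809,0.075,0.059,0.066,0],[0,0,-0.809,0.075,0.059,0.066,0],[0,0,-0.809,0.075,0.059,0.066,0]]]';python3 go.py .4724 .1945 .168 80.6
```

```text
time_s: 15.45
tool_pos: [0.4732, 0.1927, 0.2604]
tool_rot: [-0.267, -3.13, 0.001]
force: [0.2, -0.6, 0.4]
grip_width: 0.997
grip_force: 0.0
turn [-0.001 -0.001 -0.007] shift [0.002 0.003 0.185] now [0.4732 0.1927 0.2604] yaw_y 80.3 q7 0.98 t 15.45
```

```bash
python3 -m inch '[[[0,0,-0.007,0.002,0.003,0.04,0],[0,0,-0.007,0.002,0.003,0.09,0],[0,0,-0.007,0.002,0.003,0.13,0],[0,0,-0.007,0.002,0.003,0.16,0],[0,0,-0.007,0.002,0.003,0.175,0],[0,0,-0.007,0.002,0.003,0.182,0],[0,0,-0.007,0.002,0.003,0.182,0],[0,0,-0.007,0.002,0.003,0.182,0]]]' 30;python3 go.py .4724 .1945 .168 80.6
```

```text
time_s: 16.12
tool_pos: [0.4731, 0.1947, 0.1704]
tool_rot: [0.255, 3.13, 0.001]
force: [0.2, 0.1, 0.4]
grip_width: 1.0
grip_force: 0.0
turn [0.001 0.001 0.002] shift [ 0.001 -0.001  0.005] now [0.4731 0.1947 0.1704] yaw_y 80.7 q7 1.01 t 16.1167
```

```bash
python3 -m inch '[[[0,0,0,0,0,0.002,0.3],[0,0,0,0,0,0.002,0.5],[0,0,0,0,0,0.002,0.65],[0,0,0,0,0,0.002,0.65],[0,0,0,0,0,0.002,0.65],[0,0,0,0,0,0.002,0.65],[0,0,0,0,0,0.002,0.65],[0,0,0,0,0,0.002,0.65]]]' 30
```

```text
time_s: 16.78
tool_pos: [0.4727, 0.1944, 0.1689]
tool_rot: [0.255, 3.131, 0.0]
force: [-0.6, -0.6, 2.4]
grip_width: 0.472
grip_force: 7.0
```

```bash
python3 -m inch '[[[0,0,0,0,0,0,0.7],[0,0,0,0,0,0,0.7],[0,0,0,0,0,0,0.7],[0,0,0,0,0,0,0.7]]]' 30
```

```text
time_s: 17.12
tool_pos: [0.4727, 0.1943, 0.169]
tool_rot: [0.255, 3.131, -0.0]
force: [-2.1, -2.0, 5.5]
grip_width: 0.412
grip_force: 30.0
```

Both catches are fully in. I'll lift gently.

```bash
python3 -m inch '[[[0,0,0,0,0,-0.005,0.7],[0,0,0,0,0,-0.01,0.7],[0,0,0,0,0,-0.02,0.7],[0,0,0,0,0,-0.03,0.7],[0,0,0,0,0,-0.04,0.7],[0,0,0,0,0,-0.05,0.7],[0,0,0,0,0,-0.05,0.7]]]' 30
```

```text
time_s: 17.7
tool_pos: [0.4733, 0.1948, 0.195]
tool_rot: [0.254, 3.13, 0.002]
force: [1.0, -0.1, -3.2]
grip_width: 0.409
grip_force: 30.0
```

```bash
python3 -m inch '[[[0,0,0,0,0,-0.02,0.7],[0,0,0,0,0,-0.04,0.7],[0,0,0,0,0,-0.07,0.7],[0,0,0,0,0,-0.1,0.7],[0,0,0,0,0,-0.13,0.7],[0,0,0,0,0,-0.16,0.7],[0,0,0,0,0,-0.175,0.7],[0,0,0,0,0,-0.18,0.7],[0,0,0,0,0,-0.18,0.7],[0,0,0,0,0,-0.18,0.7]]]' 30
python3 -m inch '[[[0,0,0,0,0,0,0.7],[0,0,0,0,0,0,0.7],[0,0,0,0,0,0,0.7],[0,0,0,0,0,0,0.7],[0,0,0,0,0,0,0.7],[0,0,0,0,0,0,0.7]]]'
python3 - <<'E'
from h import *
r,d=snap('scene','s7')
blobs('scene',r,d,.12,.16,0,(.4,.65,-.3,-.05))
cv2.imwrite('pics/s7c.png',cv2.resize(r[20:290,180:480,::-1],None,fx=2.2,fy=2.2,interpolation=cv2.INTER_CUBIC))
E
```

```text
time_s: 18.53
tool_pos: [0.4724, 0.1944, 0.2833]
tool_rot: [-0.254, -3.131, 0.001]
force: [-0.9, -0.7, -3.6]
grip_width: 0.408
grip_force: 30.0
time_s: 19.03
tool_pos: [0.4727, 0.1945, 0.2836]
tool_rot: [-0.255, -3.131, 0.0]
force: [-0.1, -0.3, -2.5]
grip_width: 0.412
grip_force: 30.0
scene [217. 181.] (array([ 532., -174.]), array([92.9, 65.9]), 'long axis deg', 88.8, 'z', np.float64(135.6), 839)
```

View pics/s7c.png

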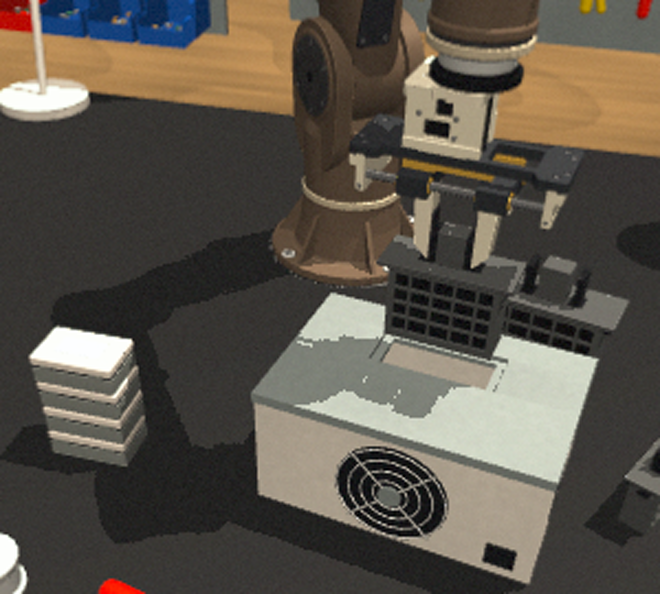

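The cassette (crop 445,300) hangs upright above its open slot, about 29 mm clear, and the column of four (crop 85,395) is intact. I'll hand the job in.

```bash
python3 -c "
from workcell import robot
print(robot.close_job())"
```

```text
the job is handed in; nothing more can be done
None
```

Both cases are on the stack, making a square column of four, and the cassette is held upright by its squeezed catches about 29 mm clear above its slot; the job was handed in at about 19 s, though no verdict came back.

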